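# Dry run of a glue-up in the indexing jig

## Robot

A 6-joint arm with a two-finger parallel gripper is mounted at the origin on the work surface; the furniture and walls round the work are solid. World frame = base frame: x ahead of the robot, y to its left, z up, the work surface at z = 0. Lengths are in mm, angles in rad, forces in N, time in s.
With the tool pointing down it reaches from about 225 to 725 mm from the base axis. Payload 3.1 kg.
Tool frame: the origin (TCP) lies midway between the tips of the shut fingers; the grasp point (between the pads) lies 19 mm behind it; z points along the fingers, y is the line along which they close (so a half turn about z gives the same grasp; the last joint's range is limited). The gripper opens to 85 mm and grips with 20 to 120 N. Pads are 22 mm wide; open, the fingers measure 114 mm over their backs; the gripper's body (76 mm by 85 mm) begins 54 mm behind the grasp point. The pads swing forward as they close: fully open they stand 13 mm farther back than shut.
Start: joints at [1.184, 0.048, 0.099, 1.622, 0, 1.443], TCP at [134.366, 507.507, 231.312] pointing down, gripper open.
Joint ranges: [-2.91, 2.91], [-0.99, 1.94], [-1.21, 1.42], [-2.12, 2.29], [-1.49, 1.47], [-3.14, 3.14]. Speed limits (rad/s): [2.79, 2.79, 3.14, 3.14, 3.14, 3.14].

## Interface

Orientations are given as a 3x3 rotation matrix whose columns are the frame's x, y, z axes.
In Python, from rig import ctrl gives the robot as it stands. Calls block until the motion is done:
- ctrl.move_pose(position, orientation): joint-space move of the TCP to a pose.
- ctrl.move_l(position, orientation=None, velocity=150): straight line of the TCP; orientation=None keeps the orientation; velocity is the mean speed in mm/s.
- ctrl.move_joints(angles): joint-space move.
- ctrl.gripper_to(opening, f_grip=None): opening from 0.0 (shut) to 1.0 (fully open); f_grip is the grip in N (None keeps the last); returns when the fingers have stopped.
- ctrl.hold(seconds).
- ctrl.ik(position, orientation): joint angles nearest the present ones, or None.
- ctrl.get_state(): the state.
- ctrl.read_camera(name): name is "side" or "top"; returns a dict with "color" (480x640x3 uint8, blue, green, red), "camera_matrix" (3x3 intrinsics, pixels), "world_from_camera" (4x4, takes a point from camera to world coordinates). Camera axes: x right, y down, z forward; pixel columns grow to the right and rows downward; lengths in mm; the calibration is good to about 2 mm. A picture is of the moment at which its call begins. There is no depth.
A pose or a line that the arm cannot do raises ctrl.Unreachable and nothing moves.
- ctrl.close_job(): hands the job in; it is judged then, once.
Trained networks look in a picture, given as the dict that the camera call returned (one of the last four; its "shot" number tells which), for a name from the list of things; names that differ only in an ending like _2 or _b are one class to them, and where a whole thing is asked for, a point or a joint stands for the part that bears it (a point fixed in the world has none). Each returns a list of dicts, best first, with "score" (0 to 1); they miss things now and then, are a little off and sometimes report something else, mostly with a low value. They report only what shows in the picture. A call takes as long as a camera call.
- ctrl.spot_in(picture, name): "position" ([x, y, z] in mm, in world coordinates, good to about 4 mm: the middle of the surface that is visible of it).
- ctrl.trace(picture, name): "mask" (480x640 bool, what is visible of it).
The state is a dict: "time": time; "q": joint angles; "joint_velocities": joint speeds; "tau": joint torques, N m; "position": TCP position; "tool_rot": TCP orientation; "contact_force": force on the tool from outside, world axes, zero at the start; "ft_torque": the same for the moment, N m; "opening": opening from 0.0 (shut) to 1.0 (fully open); "grasp_force": force on a finger pad.
Only numpy, scipy, OpenCV 4.12 (cv2) and the standard library are available. Lean on these libraries where they do the work, as an engineer would, in place of code of your own. Each camera call takes 0.05 s, during which the arm holds its last target. There are 200 camera calls.

## Task

For a dry run of a glue-up, lift the blue weight can off the jig by its handle, stand it on the bench beside the jig, take the white press foot off, and stack every plywood disc from the bench flat on the jig's deck, each with its notch on the red key. Then put the press foot back on top of the stack with its notch in line with the key, and stand the weight can on it again, upright and centred. Do not tip the can over, and leave the scriber and the other things on the bench where they are.

Things in the scene. Friction and masses are not known exactly. Their poses are not given: they have to be found in the camera images.
- jig: fixed gluing jig: black board 116 x 116 x 12 mm carrying a round deck, an upright red key on its +x side and two upright steel guide posts, 10 mm thick, on its -x side, centred 35.5 mm from the axis at 142 and 218 degrees from +x. Key and posts rise 40 mm above the deck and taper over their top 8 mm; the +y and -y sides are open for fingers. Origin: centre of the board's underside
- jig_deck (a point): centre of the top face of the jig's aluminium deck (50 mm diameter), on the jig's axis, 30 mm above the bench; axes as the jig's, x towards the key, z up
- jig_key (a point): point on the key (8 mm wide along the jig's y, inner face 22.5 mm from the axis) at the height of the deck's top, 25 mm from the axis along the jig's +x
- disc_1_centre (a point): centre (half-way up) of a loose plywood disc, 58 mm diameter, 10 mm thick, 25 g, with one notch 11 mm wide and 8 mm deep in its edge on its own +x side; z up. It fits between the jig's key and posts with 1.5 mm play all round. All discs are alike; two to four are present, the others read None all along
- disc_1_notch (a point): the notch of disc_1: on its +x axis, 25 mm from its centre, half-way up
- disc_1: disc_1 again: origin at the centre of its underside
- disc_2_centre (a point): centre (half-way up) of a loose plywood disc, 58 mm diameter, 10 mm thick, 25 g, with one notch 11 mm wide and 8 mm deep in its edge on its own +x side; z up. It fits between the jig's key and posts with 1.5 mm play all round. All discs are alike; two to four are present, the others read None all along
- disc_2_notch (a point): the notch of disc_2: on its +x axis, 25 mm from its centre, half-way up
- disc_2: disc_2 again: origin at the centre of its underside
- disc_3_centre (a point): centre (half-way up) of a loose plywood disc, 58 mm diameter, 10 mm thick, 25 g, with one notch 11 mm wide and 8 mm deep in its edge on its own +x side; z up. It fits between the jig's key and posts with 1.5 mm play all round. All discs are alike; two to four are present, the others read None all along
- disc_3_notch (a point): the notch of disc_3: on its +x axis, 25 mm from its centre, half-way up
- disc_3: disc_3 again: origin at the centre of its underside
- disc_4_centre (a point): centre (half-way up) of a loose plywood disc, 58 mm diameter, 10 mm thick, 25 g, with one notch 11 mm wide and 8 mm deep in its edge on its own +x side; z up. It fits between the jig's key and posts with 1.5 mm play all round. All discs are alike; two to four are present, the others read None all along
- disc_4_notch (a point): the notch of disc_4: on its +x axis, 25 mm from its centre, half-way up
- disc_4: disc_4 again: origin at the centre of its underside
- foot_centre (a point): centre, half-way up (25 mm above its underside) of the loose white plastic press foot, 120 g: a notched plate like a disc (58 mm diameter, 8 mm thick, the same notch on its +x side) with a round boss of 40 mm diameter and 42 mm height on it, 50 mm high in all. Grasp it by the boss. At the start it stands on the deck, notch on the key
- foot_notch (a point): the foot's notch: on its +x axis, 25 mm from the foot's axis, 25 mm above its underside
- press_foot: the press foot again: origin at the centre of its underside
- can_handle (a point): middle of the handle bar of the blue closed weight can (80 mm diameter, 76 mm high, flat underneath, 0.5 to 0.8 kg). The bar is 13 mm thick, runs along the can's y, 55 mm clear between its uprights, on the can's axis, 120 mm above the can's underside and 45 mm above its lid. Grasp it from above, fingers closing along the can's x. At the start the can stands on the press foot's boss
- weight_can: the weight can again: origin at the centre of its underside, z up
- scriber: small scriber with a turned wooden handle, 129 mm long, lying on the bench (a bystander): origin at its middle on the bench
- partition_end (a point): not part of the job: middle of the narrow end (84 mm wide, y 0.14 to 0.22, standing from the floor to the ceiling) of the wall that stands behind the far edge of the bench; keep the wrist and the arm clear of it

How it is judged:
By the outcome, as a careful person would: the job done as asked, in the order asked, and still so for the second after the job is handed in, with the robot touching nothing.
Of disc_1, disc_2, disc_3, disc_4 only 2 to 4 are there at a start; the rules pass over those that are not, and their reading is None.
At some moment in a run one of disc_1, disc_2, disc_3, disc_4 may be knocked a few centimetres aside while the robot is not near it.
It also fails if it takes over 210 s, if anything falls off the work surface, if the arm or the gripper's body presses on something with over 40 N, if the wrist force passes 120 N, or if a joint passes its speed limit or range.

## Working session

There is one attempt and no reset: what is moved stays moved. The work goes in short steps, each a Python script; the robot and the scene stay as the last script left them, time stands still between calls to the robot, and variables do not carry over. Pictures are saved under pics/ and viewed, at most 14 in all, crops included, and the job is handed in when it is done.

```bash
ls; mkdir -p pics
python3 - <<'E'
from rig import ctrl
import cv2,numpy as np
for n in("top","side"):
    p=ctrl.read_camera(n); cv2.imwrite(f"pics/{n}0.png",p["color"])
    print(n,p["camera_matrix"].round(1).tolist(),p["world_from_camera"].round(3).tolist())
    for t in("jig","disc_1","press_foot","weight_can","can_handle","scriber","jig_key"):
        print(t,[(np.round(d["position"]).tolist(),round(d["score"],2)) for d in ctrl.spot_in(p,t)])
print(ctrl.get_state())
E
```

```text
pics
top [[446.2, 0.0, 319.6], [0.0, 446.2, 240.6], [0.0, 0.0, 1.0]] [[0.147, -0.96, 0.238, 212.631], [-0.989, -0.145, 0.029, -152.69], [0.007, -0.239, -0.971, 1266.654], [0.0, 0.0, 0.0, 1.0]]
jig [([417.0, -36.0, 10.0], 0.92)]
disc_1 [([363.0, -233.0, 11.0], 0.84), ([372.0, -323.0, 10.0], 0.75), ([468.0, -316.0, 11.0], 0.52)]
press_foot [([438.0, -21.0, 158.0], 0.74), ([360.0, -234.0, 10.0], 0.62), ([415.0, -38.0, 13.0], 0.3)]
weight_can [([435.0, -21.0, 152.0], 0.91)]
can_handle [([414.0, -37.0, 14.0], 0.64), ([438.0, -23.0, 159.0], 0.61)]
scriber [([471.0, -454.0, 17.0], 0.47)]
jig_key [([415.0, -43.0, 10.0], 0.58)]
side [[514.0, 0.0, 322.4], [0.0, 514.0, 239.6], [0.0, 0.0, 1.0]] [[0.423, 0.547, -0.722, 1227.544], [0.906, -0.244, 0.346, -527.012], [0.013, -0.8, -0.599, 838.054], [0.0, 0.0, 0.0, 1.0]]
jig [([476.0, -31.0, 10.0], 0.84)]
disc_1 [([470.0, -316.0, 10.0], 0.83), ([376.0, -328.0, 8.0], 0.68), ([371.0, -230.0, 10.0], 0.55)]
press_foot [([458.0, -28.0, 35.0], 0.84)]
weight_can [([458.0, -27.0, 33.0], 0.57)]
can_handle [([462.0, -25.0, 153.0], 0.87)]
scriber [([472.0, -460.
[... 191 characters left out ...]
827235e-05,  1.44302356e+00]), 'joint_velocities': array([ 0.00041331, -0.00049922,  0.00107389,  0.00129034, -0.00046301,
        0.00050395]), 'tau': array([-4.81491334e-04, -3.38587368e+01,  3.20126081e+01,  7.69120052e-04,
       -2.22049221e-04, -1.76620745e-06]), 'position': array([134.38368056, 507.54040884, 231.35713059]), 'tool_rot': array([[-9.66693223e-01,  2.55937901e-01,  6.33897989e-05],
       [ 2.55937906e-01,  9.66693218e-01,  9.87418149e-05],
       [-3.60067159e-05,  1.11676896e-04, -9.99999993e-01]]), 'contact_force': array([-0.64481264, -0.58100694,  0.51337793]), 'ft_torque': array([0.02562344, 0.0250401 , 0.00214088]), 'grasp_force': 0.0, 'opening': 0.9987032870035274}
```

View pics/top0.png

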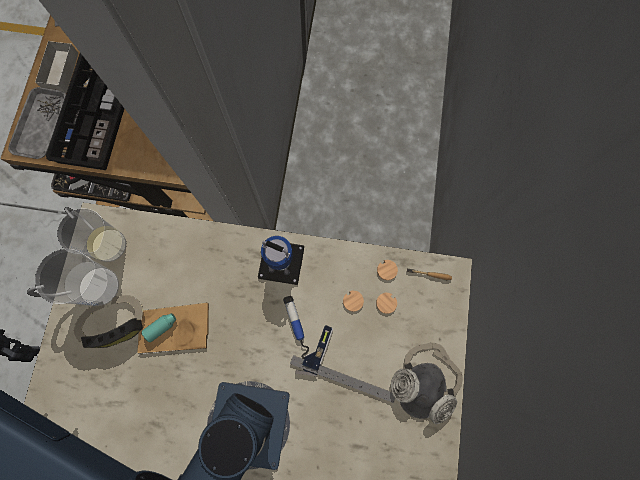

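View pics/side0.png

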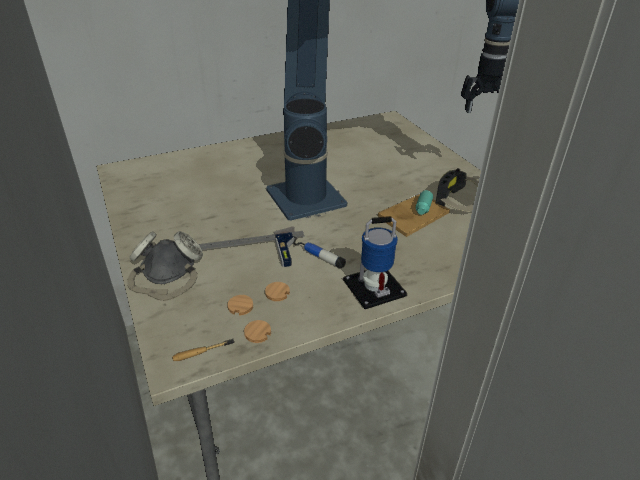

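```bash
cat > h.py <<'E'
from rig import ctrl
import cv2,numpy as np
def proj(p,P):
    W=p["world_from_camera"];c=(np.atleast_2d(P)-W[:3,3])@W[:3,:3];c=c@p["camera_matrix"].T
    return c[:,:2]/c[:,2:]
def ray(p,uv,z):
    W=p["world_from_camera"];d=W[:3,:3]@np.linalg.solve(p["camera_matrix"],[uv[0],uv[1],1.])
    o=W[:3,3];return o+d*(z-o[2])/d[2]
def crop(p,c,r,s,draw=()):
    u=np.round(c).astype(int)
    a=p["color"][u[1]-r:u[1]+r,u[0]-r:u[0]+r]
    a=cv2.resize(a,(s,s),interpolation=cv2.INTER_CUBIC)
    for q in draw:
        pts=(np.asarray(q)-(u-r)+.5)*s/(2*r)
        cv2.polylines(a,[np.round(pts).astype(np.int32)],True,(0,255,0),1)
    return a
E
python3 - <<'E'
from h import *
T=ctrl.read_camera("top");S=ctrl.read_camera("side")
D=[(367,-232,10),(374,-325,10),(469,-316,10)]
rows=[]
for p,jr in((T,40),(S,50)):
    r=[crop(p,proj(p,d)[0],18,200) for d in D]+[crop(p,proj(p,(447,-32,50))[0],jr,200)]
    rows.append(np.hstack(r))
big=np.hstack([crop(T,proj(T,(447,-32,60))[0],32,200*2-0)[:, :400],crop(S,proj(S,(447,-32,70))[0],52,400)])
cv2.imwrite("pics/m1.png",np.vstack([rows[0][:, :800],rows[1][:, :800]])); cv2.imwrite("pics/m2.png",big)
E
```

```text
(no output)
```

View pics/m1.png

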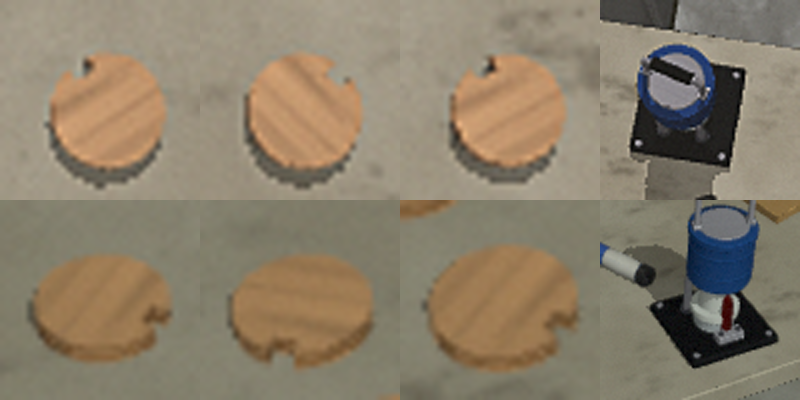

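View pics/m2.png

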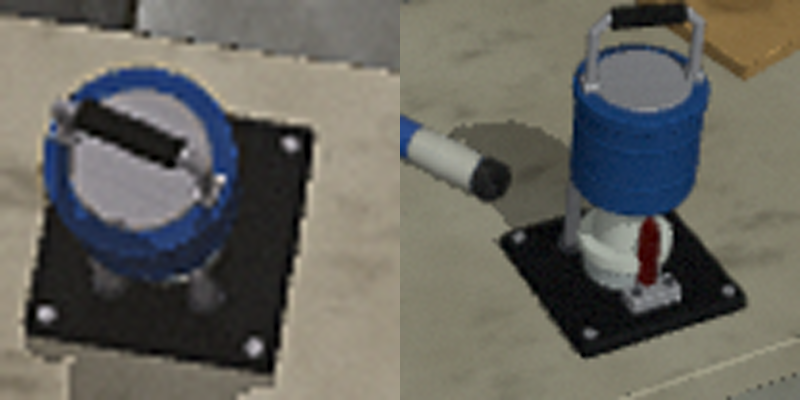

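Run:
```python
from h import *
T=ctrl.read_camera("top");S=ctrl.read_camera("side")
def un(p,P,r,s,off,q):
    u=np.round(proj(p,P)[0]).astype(int); return (np.array(q)-[off,0])*2*r/s-.5+(u-r)
ft=lambda q:un(T,(447,-32,60),32,400,0,q); fs=lambda q:un(S,(447,-32,70),52,400,400,q)
for n,f,p,Q in(("T",ft,T,[(290,143),(255,347),(45,313)]),("S",fs,S,[(517,236),(590,333),(730,291)])):
    W=[ray(p,f(q),13)[:2] for q in Q]; print(n,np.round(W,1).tolist(),"mid",((W[0]+W[2])/2).round(1), "angs",[np.degrees(np.arctan2(*(W[i+1]-W[i])[::-1])).round(1) for i in(0,1)])
for n,f,p,Q in(("T",ft,T,[(82,112),(180,156)]),("S",fs,S,[(612,18),(688,12)])):
    W=[ray(p,f(q),200)[:2] for q in Q]; print(n,np.round(W,1).tolist(),((W[0]+W[1])/2).round(1),np.degrees(np.arctan2(*(W[1]-W[0])[::-1])).round(1))
```

```text
T [[491.4, -62.8], [395.4, -62.1], [396.6, 34.7]] mid [444.  -14.1] angs [np.float64(179.6), np.float64(89.3)]
S [[395.8, -59.8], [492.6, -60.4], [495.4, 36.4]] mid [445.6 -11.7] angs [np.float64(-0.3), np.float64(88.3)]
T [[450.0, 6.6], [438.2, -34.4]] [444.1 -13.9] -106.0
S [[438.5, -29.9], [450.9, 12.9]] [444.7  -8.5] 73.8
```

```bash
cat >> h.py <<'E'
def R(deg):
    f=np.radians(deg);c,s=np.cos(f),np.sin(f)
    return np.array([[-s,c,0],[c,s,0],[0,0,-1.]])
def st(msg=""):
    s=ctrl.get_state();print(msg,"t",round(s["time"],1),"p",s["position"].round(1),"F",s["contact_force"].round(1),"M",s["ft_torque"].round(2),"op",round(s["opening"],3),"gf",round(s["grasp_force"],1),"q",s["q"].round(2));return s
E
python3 - <<'E'
from h import *
r=R(-15.5)
for a in(-15.5,164.5,0,90,180,-90,45): 
    q=ctrl.ik([444.5,-12.5,181],R(a)); print(a,None if q is None else q.round(2))
for P in([444.5,-12.5,181],[444.5,-12.5,260],[425,112,101],[425,112,200]):
    q=ctrl.ik(P,r);print(P,None if q is None else q.round(2))
E
```

```text
-15.5 [-0.18 -0.17 -0.21  1.53  0.    1.66]
164.5 [-0.18 -0.17 -0.21  1.53  0.   -1.48]
0 [-0.18 -0.17 -0.21  1.53  0.    1.39]
90 [-0.18 -0.17 -0.21  1.53  0.   -0.18]
180 [-0.18 -0.17 -0.21  1.53  0.   -1.75]
-90 [-0.18 -0.17 -0.21  1.53  0.    2.96]
45 [-0.18 -0.17 -0.21  1.53  0.    0.61]
[444.5, -12.5, 181] [-0.18 -0.17 -0.21  1.53  0.    1.66]
[444.5, -12.5, 260] [-0.18 -0.15 -0.03  1.69  0.    1.66]
[425, 112, 101] [ 0.1  -0.17 -0.36  1.37  0.    1.95]
[425, 112, 200] [ 0.1  -0.18 -0.18  1.57  0.    1.95]
```

Run:
```python
from h import *
r=R(-15.5)
ctrl.move_pose([290,230,320],r); ctrl.move_pose([400,0,320],r)
ctrl.move_l([444.5,-12.5,270],r,200); ctrl.move_l([444.5,-12.5,181],None,120); st("at")
p=ctrl.read_camera("top");q=ctrl.read_camera("side")
cv2.imwrite("pics/g1.png",np.hstack([crop(p,proj(p,(445,-12,190))[0],50,400),crop(q,proj(q,(445,-12,170))[0],60,400)]))
```

```text
at t 4.6 p [445.1 -12.6 182.2] F [0.3 0.1 0.3] M [-0.01 -0.02 -0.  ] op 1.001 gf 0.0 q [-0.18 -0.17 -0.2   1.53  0.    1.66]
```

View pics/g1.png

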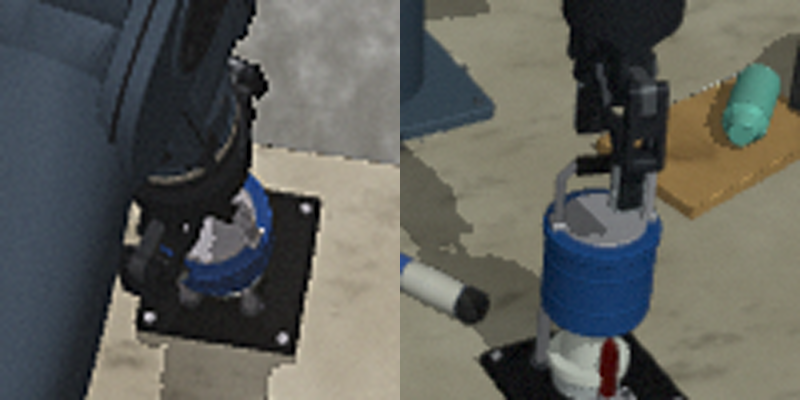

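Run:
```python
from h import *
ctrl.gripper_to(0.0,80); st("grip")
ctrl.hold(.3)
ctrl.move_l([445,-12.5,187],None,30); st("up5")
ctrl.move_l([445,-12.5,230],None,100); s=st("up")
q=ctrl.read_camera("side")
ctrl.move_l([425,112,220],None,120); ctrl.move_l([425,112,110],None,100); st()
cv2.imwrite("pics/g2.png",crop(q,proj(q,(445,-12,170))[0],90,500))
```

```text
grip t 5.4 p [444.8 -12.6 181.2] F [ 0.7 -0.4  0.9] M [-0.01 -0.07  0.01] op 0.124 gf 77.9 q [-0.18 -0.17 -0.21  1.53 -0.    1.66]
up5 t 6.1 p [444.2 -12.3 185.8] F [ 0.7 -1.5 -7.7] M [-0.01  0.01  0.04] op 0.121 gf 77.9 q [-0.18 -0.17 -0.19  1.54  0.    1.66]
up t 6.7 p [445.  -12.5 229.8] F [ 0.5  0.7 -7.4] M [-0.05  0.03  0.04] op 0.129 gf 77.9 q [-0.18 -0.16 -0.1   1.63  0.    1.66]
 t 9.2 p [425.8 112.1 111. ] F [-0.2  0.2 -6.8] M [ 0.03 -0.02  0.03] op 0.121 gf 77.9 q [ 0.1  -0.17 -0.35  1.39  0.    1.95]
```

View pics/g2.png

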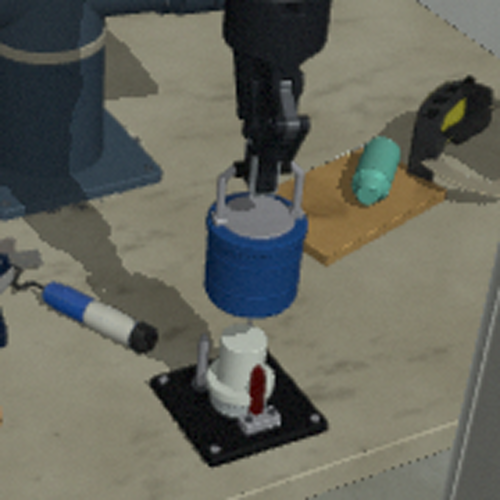

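```bash
cat >> h.py <<'E'
def lower(z0,z1,dz=1.5,fth=5,v=25):
    s=ctrl.get_state();p=s["position"].copy();f0=s["contact_force"][2]
    z=z0
    while z>z1:
        z-=dz;ctrl.move_l([*XY,z],None,v);s=ctrl.get_state()
        if s["contact_force"][2]-f0>fth: break
    return z
E
python3 - <<'E'
import h
from h import *
h.XY=(425,112)
ctrl.move_l([425,112,105],None,50)
z=h.lower(105,98,1);print("z",z);st()
ctrl.gripper_to(0.7);ctrl.move_l([425,112,z+60],None,100);ctrl.move_pose([290,230,320],R(-15.5))
T=ctrl.read_camera("top");S=ctrl.read_camera("side")
import pickle;pickle.dump((T,S),open("ts.pkl","wb"))
cv2.imwrite("pics/j.png",np.hstack([crop(T,proj(T,(445,-12,30))[0],30,400),crop(S,proj(S,(445,-12,40))[0],40,400)]))
for n,p in(("T",T),("S",S)):
    for t in("press_foot","jig","weight_can"): print(n,t,[(np.round(d["position"]).tolist(),round(d["score"],2)) for d in ctrl.spot_in(p,t)][:2])
st()
E
```

```text
z 100
 t 10.7 p [425.5 111.9 101.2] F [-1.6 -0.9  0.8] M [-0.16  0.42  0.05] op 0.124 gf 79.0 q [ 0.1  -0.17 -0.36  1.37 -0.    1.95]
T press_foot [([438.0, -17.0, 74.0], 0.87)]
T jig [([437.0, -16.0, 11.0], 0.69)]
T weight_can [([417.0, 101.0, 74.0], 0.82)]
S press_foot [([455.0, -23.0, 59.0], 0.82)]
S jig [([471.0, -29.0, 9.0], 0.95)]
S weight_can [([441.0, 95.0, 75.0], 0.72)]
 t 13.3 p [290.2 229.7 319.4] F [-0.3 -0.4 -0.5] M [-0.   -0.01 -0.02] op 0.701 gf 0.0 q [ 0.49 -0.3  -0.04  1.84 -0.    2.33]
```

View pics/j.png

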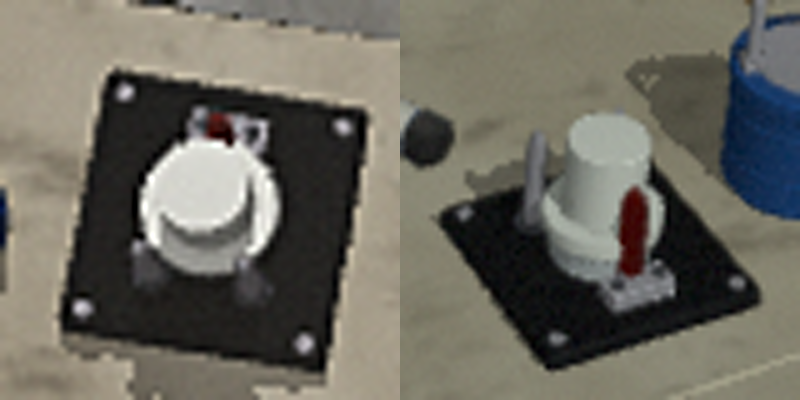

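```bash
cat > fit.py <<'E'
from h import *
from scipy.optimize import minimize
def screws(p,guess,yaw=0,z=13):
    g=cv2.cvtColor(p["color"],cv2.COLOR_BGR2GRAY).astype(float);out=[]
    for a in(45,135,225,315):
        P=np.array([guess[0],guess[1],z])+68.4*np.array([np.cos(np.radians(a+yaw)),np.sin(np.radians(a+yaw)),0])
        u=proj(p,P)[0]
        for k in range(4):
            c=np.round(u).astype(int);r=3
            w=np.clip(g[c[1]-r:c[1]+r+1,c[0]-r:c[0]+r+1]-70,0,None)
            Y,X=np.mgrid[-r:r+1,-r:r+1];m=(X**2+Y**2<=9);w=w*m
            u=c+np.array([(w*X).sum(),(w*Y).sum()])/w.sum()
        out.append(ray(p,u,z)[:2])
    return np.array(out)
def discfit(p,x,y,th0,n=1):
    """silhouette fit of a disc lying on the bench, th in deg"""
    c=proj(p,(x,y,5))[0];u=np.round(c).astype(int);r=20;K=8
    im=p["color"][u[1]-r:u[1]+r,u[0]-r:u[0]+r].astype(float);f=im[...,2]-im[...,0]
    bg=np.median(np.r_[f[:3].ravel(),f[-3:].ravel()]);fg=np.percentile(f[r-4:r+4,r-4:r+4],40)
    A=np.clip((f-bg)/(fg-bg),0,1)
    t=np.radians(np.linspace(11,349,80));base=np.vstack([np.c_[29*np.cos(t),29*np.sin(t)],[[21,-5.5],[21,5.5]]])
    def ren(v):
        a=np.radians(v[2]);B=base@np.array([[np.cos(a),np.sin(a)],[-np.sin(a),np.cos(a)]])+v[:2]
        m=np.zeros((2*r*K,2*r*K),np.uint8)
        for z in(0,2.5,5,7.5,10):
            q=(proj(p,np.c_[B,np.full(len(B),z)])-(u-r)+.5)*K-.5
            cv2.fillPoly(m,[np.round(q*16).astype(np.int32)],255,shift=4)
        return cv2.GaussianBlur(cv2.resize(m,(2*r,2*r),interpolation=cv2.INTER_AREA)/255.,(3,3),.5)
    cost=lambda v:((ren(v)-A)**2).sum()
    best=None
    x,y=minimize(lambda w:cost([*w,th0]),[x,y],method="Nelder-Mead",options=dict(initial_simplex=[[x,y],[x+6,y],[x,y+6]])).x
    for th in (np.arange(0,360,15) if n>1 else [th0]):
        if n>1 and cost([x,y,th])>1.6*min(cost([x,y,t]) for t in range(0,360,15)): continue
        s=minimize(cost,[x,y,th],method="Nelder-Mead",options=dict(initial_simplex=[[x,y,th],[x+3,y,th],[x,y+3,th],[x,y,th+6]],xatol=.02,fatol=.001))
        if best is None or s.fun<best.fun:best=s
    return np.r_[best.x[:2],best.x[2]%360,best.fun]
E
python3 - <<'E'
from fit import *
import pickle
T,S=pickle.load(open("ts.pkl","rb"))
for n,p in(("T",T),("S",S)):
    for z in (12,14):
        W=screws(p,(444.8,-13),0,z);c=W.mean(0)
        a=[np.degrees(np.arctan2(*(w-c)[::-1]))-b for w,b in zip(W,(45,135,-135,-45))]
        print(n,z,c.round(2),"yaw",np.round(a,1),"r",np.hypot(*(W-c).T).round(1))
    for d in((367,-232,0),(374,-325,0),(469,-316,0)): print(n,discfit(p,*d,n=2).round(1))
E
```

```text
T 12 [444.62 -12.77] yaw [ 0.8 -0.3  0.  -0.5] r [69.9 68.9 69.5 69.9]
T 14 [444.25 -12.99] yaw [ 0.8 -0.3  0.  -0.5] r [69.8 68.8 69.4 69.8]
T [ 363.8 -234.4   41.1    4.3]
T [ 372.1 -328.4  322.9    5.8]
T [ 466.4 -319.8   37.4    5.7]
S 12 [441.81 -10.35] yaw [-2.  -0.5 -6.5  0.4] r [70.5 65.2 71.9 70.8]
S 14 [442.79 -11.7 ] yaw [-2.5 -1.1 -7.6  1. ] r [71.1 64.5 74.2 71.3]
S [ 364.5 -230.6   40.9    5.4]
S [ 372.4 -324.9  323.2   47. ]
S [ 466.9 -316.    38.2   34.9]
```

Run:
```python
from h import *
r=R(90)
ctrl.gripper_to(1.0)
ctrl.move_pose([400,60,260],r);ctrl.move_pose([444.7,-12,140],r)
ctrl.move_l([444.7,-12,42],None,100);st("down")
ctrl.gripper_to(0.0,25);ctrl.hold(.5);st("grip")
ctrl.gripper_to(0.0,50);ctrl.hold(.3);st("grip50")
for z in(46,60,85,110): ctrl.move_l([444.7,-12,z],None,40);st()
```

```text
down t 17.4 p [445.4 -12.1  42.8] F [ 0.7 -0.1 -0.1] M [ 0.01 -0.05 -0.02] op 0.996 gf 0.0 q [-0.18 -0.12 -0.44  1.25 -0.   -0.18]
grip t 18.4 p [445.2 -12.2  42.5] F [-0.1 -1.   4.9] M [-0.12  0.02  0.05] op 0.462 gf 25.6 q [-0.18 -0.12 -0.44  1.25 -0.   -0.18]
grip50 t 19.0 p [445.3 -12.2  42.6] F [-0.4 -1.1  5.6] M [-0.14  0.06 -0.01] op 0.458 gf 49.9 q [-0.18 -0.12 -0.44  1.25 -0.   -0.18]
 t 19.2 p [444.  -11.8  45.2] F [ 1.2 -0.6 -2.3] M [-0.07 -0.09  0.01] op 0.455 gf 50.4 q [-0.18 -0.12 -0.44  1.26  0.   -0.18]
 t 19.7 p [444.8 -11.9  60.4] F [ 0.3  0.5 -2.3] M [-0.03  0.02 -0.  ] op 0.452 gf 50.5 q [-0.18 -0.13 -0.41  1.29  0.   -0.18]
 t 20.5 p [444.6 -12.   84.9] F [ 0.3  0.7 -1.4] M [ 0.05  0.   -0.01] op 0.457 gf 50.5 q [-0.18 -0.14 -0.38  1.34  0.   -0.18]
 t 21.3 p [444.7 -12.  110. ] F [-0.5  0.1 -1.5] M [ 0.    0.02 -0.01] op 0.458 gf 50.5 q [-0.18 -0.15 -0.34  1.39 -0.   -0.18]
```

Run:
```python
import h
from h import *
x,y=440,-140
ctrl.move_l([x,y,110],None,150);ctrl.move_l([x,y,20],None,80);h.XY=(x,y)
z=h.lower(20,9,1,4);print(z);st("placed")
ctrl.gripper_to(0.7);ctrl.move_l([x,y,z+6],None,50)
ctrl.move_l([x,y,z+6],R(0),60);st("rot")
ctrl.gripper_to(0,25);st("gx");ctrl.hold(.2);ctrl.gripper_to(.7)
ctrl.move_l([x,y,z+6],R(90),60);ctrl.gripper_to(0,25);st("gy");ctrl.hold(.2);ctrl.gripper_to(.7)
ctrl.move_l([x,y,130],None,150);ctrl.move_pose([300,120,320],R(90));ctrl.move_pose([290,230,320],R(90))
T=ctrl.read_camera("top");S=ctrl.read_camera("side")
import pickle;pickle.dump((T,S),open("ts.pkl","wb"));st()
from fit import *
for n,p in(("T",T),("S",S)):
    for z in (12,14):
        W=screws(p,(444.8,-13),0,z);c=W.mean(0)
        print(n,z,c.round(2),"yaw",[np.round(np.degrees(np.arctan2(*(w-c)[::-1]))-b,1) for w,b in zip(W,(45,135,-135,-45))])
    for d in((364,-232,41),(372,-327,323),(467,-318,38)): print(n,discfit(p,*d).round(1))
cv2.imwrite("pics/k.png",np.hstack([crop(T,proj(T,(445,-76,30))[0],38,400),crop(S,proj(S,(445,-76,40))[0],50,400)]))
```

```text
12
placed t 25.5 p [ 440.1 -140.1   12.6] F [-2.9  1.3  3.7] M [ 0.21  0.4  -0.05] op 0.453 gf 51.0 q [-0.45 -0.05 -0.44  1.18 -0.   -0.45]
rot t 27.9 p [ 440. -140.   18.] F [-0.1  0.4  0.2] M [ 0.02 -0.02  0.03] op 0.695 gf 0.0 q [-0.45 -0.05 -0.43  1.19 -0.    1.12]
gx t 28.2 p [ 440.1 -140.1   18.1] F [0.7 0.3 0.7] M [ 0.03 -0.01  0.01] op 0.463 gf 25.5 q [-0.45 -0.05 -0.43  1.19 -0.    1.12]
gy t 30.7 p [ 440.2 -140.1   18.1] F [-1.2 -0.4 -0.2] M [-0.07 -0.03  0.03] op 0.461 gf 25.5 q [-0.45 -0.05 -0.43  1.19 -0.   -0.45]
 t 34.1 p [290.4 229.1 319.3] F [-0.9  0.6  1.1] M [ 0.03  0.01 -0.06] op 0.699 gf 0.0 q [ 0.49 -0.3  -0.04  1.84 -0.    0.49]
T 12 [444.63 -12.77] yaw [np.float64(0.8), np.float64(-0.3), np.float64(-0.0), np.float64(-0.5)]
T 14 [444.26 -12.99] yaw [np.float64(0.8), np.float64(-0.3), np.float64(-0.0), np.float64(-0.5)]
T [ 363.8 -234.3   41.     4.4]
T [ 372.  -328.4  323.     5.8]
T [ 467. -318.   38.   nan]
S 12 [440.11 -11.09] yaw [np.float64(-2.7), np.float64(4.1), np.float64(-6.1), np.float64(1.8)]
S 14 [441.1  -12.46] yaw [np.float64(-3.1), np.float64(3.5), np.float64(-7.2), np.float64(2.4)]
S [ 364.5 -230.6   40.9    5.1]
S [ 372.5 -324.9  322.9    5.4]
S [ 442.9 -334.2   23.5  533.2]fit.py:20: RuntimeWarning: divide by zero encountered in divide
  A=np.clip((f-bg)/(fg-bg),0,1)
fit.py:20: RuntimeWarning: invalid value encountered in divide
  A=np.clip((f-bg)/(fg-bg),0,1)
```

View pics/k.png

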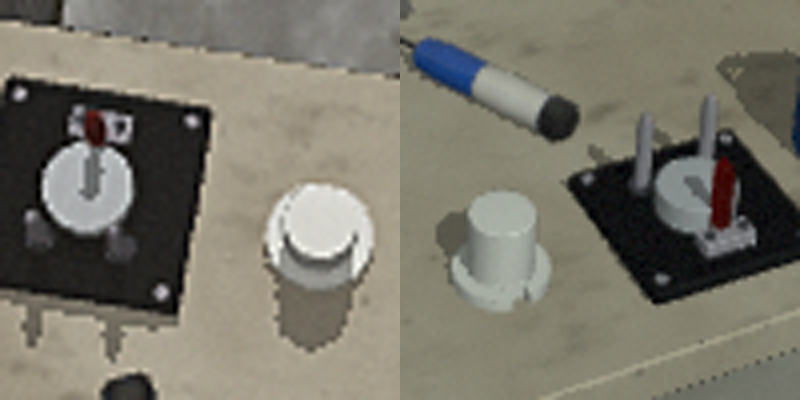

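Run:
```python
import h
from h import *
x,y,th=364.2,-232.5,41
ctrl.move_pose([360,-60,200],R(90))
ctrl.move_pose([x,y,80],R(th));ctrl.gripper_to(.82);ctrl.move_l([x,y,12],None,100);st()
h.XY=(x,y);z=h.lower(12,-9,1,3,25);print("touch",z);st()
ctrl.move_l([x,y,z+4],None,30)
ctrl.gripper_to(0,20);st("g1");ctrl.hold(.3);st("g1");
```

```text
t 37.3 p [ 364.6 -232.8   12.5] F [-0.2 -0.5  0.7] M [-0.02 -0.02  0.03] op 0.821 gf 0.0 q [-0.72 -0.13 -0.51  1.19  0.    0.13]
touch -9
 t 42.5 p [ 364.4 -232.7   -7.7] F [-3.1  2.   7.9] M [0.39 0.47 0.02] op 0.823 gf 4.1 q [-0.72 -0.11 -0.53  1.14 -0.    0.13]
g1 t 43.1 p [ 364.8 -233.    -4.1] F [-0.9  1.3  4.5] M [ 0.12  0.14 -0.01] op 0.657 gf 24.2 q [-0.72 -0.11 -0.53  1.15 -0.    0.13]
g1 t 43.4 p [ 364.8 -233.    -4.1] F [0.4 0.8 5.5] M [ 0.12  0.13 -0.02] op 0.655 gf 24.2 q [-0.72 -0.11 -0.53  1.15 -0.    0.13]
```

Run:
```python
import h
from fit import *
x,y,th=364.2,-232.5,41
def g(a):
    ctrl.gripper_to(.82);ctrl.move_l([x,y,-3],R(a),60);ctrl.gripper_to(0,20);ctrl.hold(.2);return st(f"g{a}")
g(th+90);g(th);g(th+90)
ctrl.gripper_to(.82);ctrl.move_l([x,y,60],None,150);ctrl.move_pose([300,0,300],R(90));ctrl.move_pose([290,230,320],R(90))
T=ctrl.read_camera("top");S=ctrl.read_camera("side");st()
import pickle;pickle.dump((T,S),open("ts.pkl","wb"))
for n,p in(("T",T),("S",S)):
    for d in((364,-232,41),(372,-327,323)): print(n,discfit(p,*d).round(2))
    print([(np.round(d["position"]).tolist(),round(d["score"],2)) for d in ctrl.spot_in(p,"disc_1")])
```

```text
g131 t 45.8 p [ 364.4 -232.7   -2.7] F [0.3 0.7 2.8] M [ 0.01  0.02 -0.06] op 0.665 gf 21.5 q [-0.72 -0.11 -0.53  1.15  0.   -1.44]
g41 t 48.3 p [ 364.3 -232.6   -2.7] F [-1.5  0.4  3.6] M [0.22 0.29 0.  ] op 0.652 gf 21.4 q [-0.72 -0.11 -0.53  1.15 -0.    0.13]
g131 t 50.8 p [ 364.4 -232.7   -2.7] F [0.2 0.  2. ] M [0.03 0.12 0.03] op 0.663 gf 21.5 q [-0.72 -0.11 -0.53  1.15 -0.   -1.44]
 t 53.9 p [290.5 228.8 319.6] F [-1.  -0.6  0.3] M [ 0.03 -0.01  0.04] op 0.823 gf 0.0 q [ 0.49 -0.3  -0.04  1.84 -0.    0.49]
T [ 364.07 -233.95   41.31    4.4 ]
T [ 371.77 -328.25  323.71    6.  ]
[([364.0, -234.0, 7.0], 0.88), ([372.0, -323.0, 9.0], 0.8), ([501.0, -315.0, 10.0], 0.6), ([419.0, 102.0, 71.0], 0.28)]
S [ 364.54 -230.42   41.1     4.77]
S [ 372.52 -324.87  322.91    4.88]
[([377.0, -327.0, 10.0], 0.98), ([372.0, -230.0, 11.0], 0.92), ([507.0, -314.0, 9.0], 0.68)]
```

```bash
cat >> h.py <<'E'
def insert(x,y,ztop,zend,fz=12,k=.1,dz=2,yaw=90):
    """compliant descent; returns x,y,z reached"""
    ctrl.hold(.2);s=ctrl.get_state();f0=s["contact_force"].copy();z=ztop
    while z>zend:
        z=max(z-dz,zend);ctrl.move_l([x,y,z],R(yaw),40);s=ctrl.get_state();f=s["contact_force"]-f0
        d=f[:2]*k; 
        if np.hypot(*f[:2])>2: x+=np.clip(d[0],-.4,.4);y+=np.clip(d[1],-.4,.4)
        if np.abs(f).max()>1.5: print(round(z,1),f.round(1),s["ft_torque"].round(2),round(x,2),round(y,2))
        if f[2]>fz: break
    return x,y,z
E
python3 - <<'E'
from h import *
x,y,th=364.2,-232.5,41
ctrl.move_pose([330,-80,200],R(131));ctrl.move_pose([x,y,60],R(th+90));ctrl.move_l([x,y,-3],None,100)
ctrl.gripper_to(0,45);st("g")
ctrl.move_l([x,y,90],None,120);ctrl.move_pose([430,-60,110],R(90));ctrl.move_l([444.8,-11.8,72],R(90),100);st("above")
print(insert(444.8,-11.8,72,27.6));st("end")
E
```

```text
g t 57.4 p [ 365.4 -233.5   -1.3] F [-0.8  0.2  4.9] M [0.18 0.09 0.03] op 0.647 gf 47.8 q [-0.72 -0.11 -0.53  1.15  0.   -1.44]
above t 60.2 p [444.9 -12.   72.2] F [-0.1  0.8 -0. ] M [-0.01 -0.01 -0.03] op 0.65 gf 47.5 q [-0.18 -0.14 -0.4   1.31 -0.   -0.18]
54 [-0.1 -3.   1.5] [-0.62 -0.15 -0.03] 444.79 -12.1
52 [-1.1 -3.   1.3] [-0.6  -0.2  -0.07] 444.68 -12.4
50 [-0.2 -2.2  0.3] [-0.37 -0.07 -0.01] 444.66 -12.62
28 [-1.4  0.3  4.4] [ 0.04  0.23 -0.02] 444.66 -12.62
27.6 [-2.   0.8  7.5] [0.04 0.45 0.01] 444.46 -12.54
(np.float64(444.46269755557955), np.float64(-12.536265597805643), 27.6)
end t 66.1 p [445.1 -12.7  28.7] F [-1.4  0.9  6.7] M [0.04 0.45 0.01] op 0.648 gf 48.2 q [-0.18 -0.11 -0.46  1.22 -0.   -0.18]
```

```bash
cat >> fit.py <<'E'
def locate(guess,n=2):
    T=ctrl.read_camera("top");S=ctrl.read_camera("side");o=[]
    for p,c in((T,(.5,1.4)),(S,(0,-2.1))):
        v=discfit(p,guess[0]-c[0],guess[1]-c[1],guess[2],n);v[:2]+=c;o.append(v);print("loc",v.round(1))
    a=np.mean(np.array(o)[:,:2],0);d=(o[1][2]-o[0][2]+180)%360-180
    return a[0],a[1],(o[0][2]+d/2)%360,d,max(o[0][3],o[1][3]),T,S
def wrapyaw(a): return (a+180)%360-180
def pick(x,y,th,first,last):
    """square the disc up (along the notch, then across) and lift it"""
    H=lambda:ctrl.hold(.2)
    ctrl.move_pose([x,y,80],R(first));ctrl.gripper_to(.82);ctrl.move_l([x,y,-2.7],None,80);H()
    ctrl.gripper_to(0,20);H();st("g1");ctrl.gripper_to(.82);ctrl.move_l([x,y,-2.7],R(last),60);H()
    ctrl.gripper_to(0,20);H();st("g2");ctrl.gripper_to(0,45);H()
    ctrl.move_l([x,y,100],None,120)
E
python3 - <<'E'
from fit import *
ctrl.gripper_to(.82);ctrl.move_l([444.7,-12.6,110],None,150)
ctrl.move_pose([290,230,320],R(90))
v=locate((372.5,-327,323));print(np.round(v[:5],2))
T,S=v[5:]
for p in(T,S): print([(np.round(d["position"]).tolist(),round(d["score"],2)) for d in ctrl.spot_in(p,"disc_1")])
w=locate((504,-316,30));print(np.round(w[:5],2));st()
for a in range(0,360,45): q=ctrl.ik([w[0],w[1],-2.7],R(a));print(a,None if q is None else q.round(2))
cv2.imwrite("pics/l.png",np.hstack([crop(T,proj(T,(445,-12,30))[0],25,266),crop(T,proj(T,w[:2]+(5,))[0],20,266),crop(S,proj(S,w[:2]+(5,))[0],20,266)]))
E
```

```text
loc [ 372.7 -327.   323.     6. ]
loc [ 372.6 -327.   322.7    4.7]
[ 3.7261e+02 -3.2696e+02  3.2288e+02 -3.0000e-01  6.0100e+00]
[([372.0, -326.0, 10.0], 0.8), ([444.0, -19.0, 39.0], 0.66), ([501.0, -318.0, 12.0], 0.58)]
[([504.0, -316.0, 13.0], 0.76), ([448.0, -12.0, 39.0], 0.76), ([440.0, 98.0, 69.0], 0.55)]
loc [ 500.9 -316.6   35.2   29.1]
loc [ 500.8 -316.7   36.9    6.6]
[ 500.89 -316.64   36.03    1.67   29.05]
 t 68.8 p [290.2 229.6 319.4] F [ 0.4 -0.  -0.7] M [-0.    0.   -0.07] op 0.817 gf 0.0 q [ 0.49 -0.3  -0.04  1.84 -0.    0.49]
0 [-0.68  0.3  -0.09  1.18  0.    0.89]
45 [-0.68  0.3  -0.09  1.18  0.    0.11]
90 [-0.68  0.3  -0.09  1.18  0.   -0.68]
135 [-0.68  0.3  -0.09  1.18  0.   -1.46]
180 [-0.68  0.3  -0.09  1.18  0.   -2.25]
225 [-0.68  0.3  -0.09  1.18  0.   -3.03]
270 [-0.68  0.3  -0.09  1.18  0.    2.46]
315 [-0.68  0.3  -0.09  1.18  0.    1.68]
```

View pics/l.png

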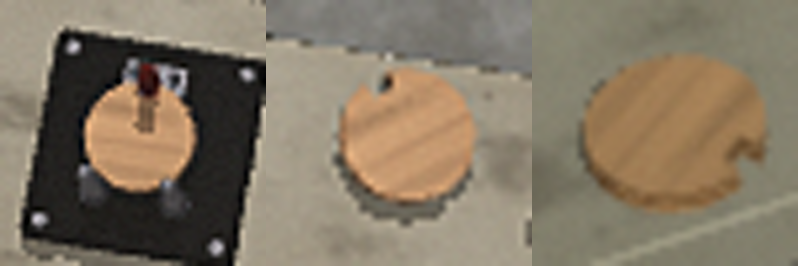

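Run:
```python
from fit import *
x,y,th=372.6,-327,-37.1
ctrl.move_pose([330,-60,200],R(53))
pick(x,y,th,th,th+90)
ctrl.move_pose([430,-60,120],R(90));ctrl.move_l([444.6,-12.5,76],R(90),100);st("above")
e=insert(444.6,-12.5,76,37.4);print(e);st("end")
ctrl.gripper_to(.82);ctrl.move_l([e[0],e[1],120],None,150)
ctrl.move_pose([290,230,320],R(90))
w=locate((501,-316.6,36),1);print(np.round(w[:5],2));T,S=w[5:]
cv2.imwrite("pics/n.png",np.hstack([crop(T,proj(T,(445,-12,40))[0],25,400),crop(S,proj(S,(445,-12,40))[0],30,400)]))
st()
```

```text
g1 t 73.2 p [ 372.7 -327.2   -1.9] F [-1.7  1.4  5.3] M [ 0.3   0.3  -0.02] op 0.655 gf 21.2 q [-0.86  0.06 -0.36  1.15 -0.    1.36]
g2 t 75.8 p [ 372.8 -327.2   -2.4] F [0.3 0.1 2. ] M [ 0.01 -0.1  -0.01] op 0.662 gf 21.5 q [-0.86  0.06 -0.36  1.15 -0.   -0.21]
above t 79.2 p [444.8 -12.7  76.2] F [-0.   0.5  0.2] M [-0.06 -0.01 -0.04] op 0.653 gf 47.6 q [-0.18 -0.14 -0.39  1.32 -0.   -0.18]
46 [ 0.6 -1.6 -0. ] [-0.18 -0.06 -0.03] 444.6 -12.5
38 [ 1.6 -0.8  0. ] [-0.21 -0.15 -0.02] 444.6 -12.5
37.4 [-1.5 -1.8  4.4] [-0.11  0.22 -0.01] 444.45 -12.68
(np.float64(444.45410699600075), np.float64(-12.6849729607987), 37.4)
end t 84.4 p [444.7 -12.5  37.8] F [-1.8 -1.8  4. ] M [-0.11  0.22 -0.01] op 0.654 gf 47.9 q [-0.18 -0.11 -0.45  1.24 -0.   -0.18]
loc [ 500.9 -316.5   35.2   21. ]
loc [ 500.9 -316.7   36.1    6.6]
[ 500.9  -316.61   35.61    0.91   21.04]
 t 86.8 p [290.3 229.3 318.7] F [-0.3  0.3 -1. ] M [0.01 0.03 0.  ] op 0.82 gf 0.0 q [ 0.49 -0.3  -0.04  1.84 -0.    0.49]
```

View pics/n.png

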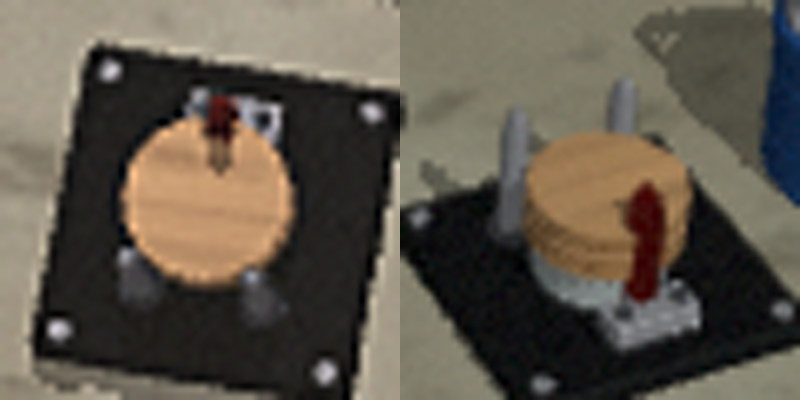

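Run:
```python
from fit import *
x,y,th=500.9,-316.6,35.9
ctrl.move_pose([330,-60,200],R(90))
pick(x,y,th,th,th+90)
ctrl.move_pose([430,-60,130],R(90));ctrl.move_l([444.6,-12.6,86],R(90),100);st("above")
e=insert(444.6,-12.6,86,47.3);print(e);st("end")
ctrl.gripper_to(.82);ctrl.move_l([e[0],e[1],120],None,150)
ctrl.move_l([440,-140,120],None,150);ctrl.gripper_to(.75);ctrl.move_l([440,-140,14],None,100);ctrl.hold(.2)
ctrl.gripper_to(0,25);st("foot");ctrl.gripper_to(0,50);ctrl.hold(.2)
ctrl.move_l([440,-140,110],None,100);ctrl.move_l([444.6,-12.6,100],None,120);st("above")
S=ctrl.read_camera("side");cv2.imwrite("pics/f.png",crop(S,proj(S,(445,-12,60))[0],40,500))
```

```text
g1 t 91.3 p [ 501.2 -317.    -1.9] F [-1.2  0.7  5.5] M [ 0.09  0.31 -0.01] op 0.654 gf 21.6 q [-0.68  0.3  -0.09  1.18 -0.    0.27]
g2 t 94.0 p [ 501.1 -316.8   -2.4] F [ 0.4 -0.6  1.7] M [-0.02  0.05  0.03] op 0.663 gf 21.5 q [-0.68  0.3  -0.09  1.18 -0.   -1.3 ]
above t 97.3 p [444.8 -12.7  86.2] F [ 0.7 -0.  -0.4] M [-0.01  0.03  0.01] op 0.649 gf 47.6 q [-0.18 -0.14 -0.38  1.34 -0.   -0.18]
47.3 [0.  0.  4.6] [ 0.04  0.34 -0.02] 444.6 -12.6
(444.6, -12.6, 47.3)
end t 102.5 p [444.6 -12.6  47.8] F [-0.6 -0.3  4.7] M [ 0.04  0.34 -0.02] op 0.652 gf 48.0 q [-0.18 -0.12 -0.43  1.26 -0.   -0.18]
foot t 106.4 p [ 440.4 -140.1   14.4] F [0.5 0.7 2.2] M [ 0.03 -0.02  0.03] op 0.459 gf 25.5 q [-0.45 -0.05 -0.43  1.18  0.   -0.45]
above t 109.1 p [444.7 -13.  100. ] F [ 0.2 -0.8 -1.4] M [-0.02  0.02  0.03] op 0.456 gf 50.3 q [-0.18 -0.15 -0.35  1.37 -0.   -0.18]
```

View pics/f.png

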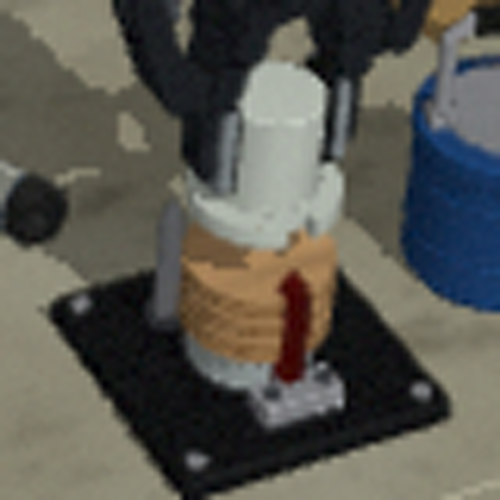

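Run:
```python
from fit import *
e=insert(444.6,-12.6,92,72.8,fz=4,dz=1.2);print(e);st("end")
ctrl.gripper_to(.75);ctrl.move_l([e[0],e[1],150],None,150)
ctrl.move_pose([340,90,260],R(-15.5))
T=ctrl.read_camera("top");S=ctrl.read_camera("side")
ctrl.move_pose([425,112,200],R(-15.5));ctrl.move_l([425,112,101],None,100);ctrl.hold(.2)
ctrl.gripper_to(0,80);ctrl.hold(.2);st("can")
ctrl.move_l([425,112,106],None,30);ctrl.move_l([425,112,255],None,120);st("up")
ctrl.move_l([444.7,-12.6,250],None,100);ctrl.hold(.3);st("over")
S2=ctrl.read_camera("side")
cv2.imwrite("pics/o.png",np.hstack([crop(T,proj(T,(445,-12,60))[0],25,266),crop(S,proj(S,(445,-12,60))[0],35,266),crop(S2,proj(S2,(445,-12,130))[0],60,266)]))
```

```text
84.8 [-0.8 -2.   0.5] [-0.02 -0.04 -0.03] 444.52 -12.8
80.0 [ 0.5 -0.3  1.6] [ 0.01 -0.02 -0.02] 444.52 -12.8
74.0 [-1.3 -0.3  4.8] [ 0.07  0.21 -0.01] 444.52 -12.8
(np.float64(444.51706466195606), np.float64(-12.797021843898188), 73.99999999999996)
end t 113.2 p [444.8 -12.8  74.5] F [-1.6  0.3  3.1] M [ 0.07  0.21 -0.01] op 0.456 gf 50.5 q [-0.18 -0.14 -0.39  1.32 -0.   -0.18]
can t 118.8 p [425.4 111.9 101.2] F [ 2.  -0.7  0.1] M [-0.17 -0.37 -0.04] op 0.126 gf 77.9 q [ 0.1  -0.17 -0.36  1.37 -0.    1.95]
up t 120.5 p [424.5 112.  254. ] F [ 0.2  0.5 -5.7] M [ 0.    0.03 -0.04] op 0.123 gf 77.9 q [ 0.1  -0.17 -0.06  1.68  0.    1.95]
over t 122.2 p [444.7 -12.3 250. ] F [-1.2  0.2 -6.7] M [0.01 0.04 0.02] op 0.121 gf 77.9 q [-0.18 -0.15 -0.06  1.67  0.    1.66]
```

View pics/o.png

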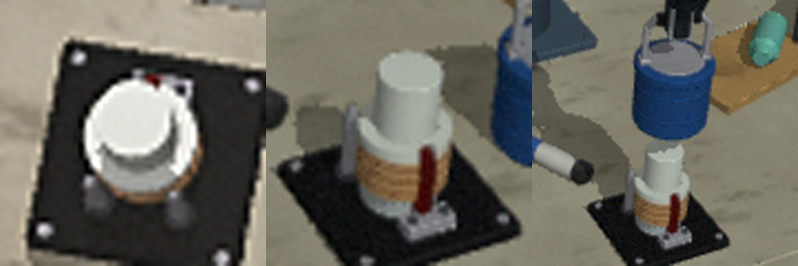

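Run:
```python
from fit import *
st()
S=ctrl.read_camera("side")
im=S["color"].astype(int);B=(im[...,0]-im[...,2]>50)
u=np.round(proj(S,(444.7,-12.6,190))[0]).astype(int)
m=np.zeros_like(B);m[u[1]-60:u[1]+40,u[0]-35:u[0]+35]=1;B&=m
g=cv2.cvtColor(S["color"],cv2.COLOR_BGR2GRAY)
t=np.radians(np.arange(0,360,3))
def cyl(x,y,r,z0,z1):
    return np.vstack([proj(S,np.c_[x+r*np.cos(t),y+r*np.sin(t),np.full(len(t),z)]) for z in(z0,z1)])
c=cyl(444.7,-12.6,40,250-181+80,250-181+156)   # can bottom z=149
ys,xs=np.where(B);print("blue cols",np.percentile(xs,[1,50,99]),xs.min(),xs.max(),"rows",ys.min(),ys.max(),"model",c.min(0),c.max(0))
b=cyl(444.8,-12.7,20,80,110)
r=int(proj(S,(444.8,-12.7,98))[0][1]);row=S["color"][r,int(b[:,0].min())-8:int(b[:,0].max())+9].max(1)
print("boss model",b.min(0),b.max(0),"row from",int(b[:,0].min())-8,row)
```

```text
t 122.2 p [444.7 -12.4 250. ] F [ 0.4  0.2 -6.6] M [ 0.03 -0.02 -0.  ] op 0.123 gf 77.9 q [-0.18 -0.15 -0.06  1.67  0.    1.66]
blue cols [365. 381. 398.] 364 400 rows 205 247 model [360.28862266 200.32881391] [399.45766664 249.42193243]
boss model [367.14980626 246.83150586] [385.48429426 267.79544389] row from 359 [ 89  89 100 131 132 130 131 132 131 130  95 107 129 160 180 180 178 181
 179 181 180 180 183 182 184 191 156 131 127 125 125 125 119 119 125]
```

Run:
```python
from fit import *
T=ctrl.read_camera("top");S=ctrl.read_camera("side")
t=np.radians(np.arange(0,360,3))
def rep(p,img,z0,tag):
    im=img.astype(int);d=im[...,0]-im[...,2];B=(d>50)
    c=np.vstack([proj(p,np.c_[444.7+40*np.cos(t),-12.6+40*np.sin(t),np.full(len(t),z)]) for z in(z0,z0+76)])
    lo,hi=c.min(0),c.max(0);m=np.zeros_like(B);m[int(lo[1])-8:int(hi[1])+9,int(lo[0])-8:int(hi[0])+9]=1;B&=m
    ys,xs=np.where(B)
    # mean left/right extents over rows
    L=[];
    for r in np.unique(ys):
        q=xs[ys==r]
        if len(q)>8: L.append((q.min()+q.max())/2)
    print(tag,"cols",xs.min(),xs.max(),"rows",ys.min(),ys.max(),"model",lo.round(1),hi.round(1),"mid",np.median(L),"modelmid",((lo+hi)/2).round(1))
rep(S,cv2.imread("pics/side0.png"),80,"S0");rep(S,S["color"],149,"Snow");rep(T,cv2.imread("pics/top0.png"),80,"T0")
```

```text
S0 cols 362 396 rows 228 271 model [358.6 225.7] [396.3 273.4] mid 379.0 modelmid [377.4 249.6]
Snow cols 364 400 rows 205 247 model [360.3 200.3] [399.5 249.4] mid 381.0 modelmid [379.9 224.9]
T0 cols 261 291 rows 236 265 model [259.8 234.4] [292.8 270.3] mid 276.5 modelmid [276.3 252.3]
```

Run:
```python
import h
from fit import *
x,y=444.7,-12.8
ctrl.move_l([x,y,216],None,60);ctrl.hold(.3);st("pre");h.XY=(x,y)
z=h.lower(216,207,.7,4,15);print(z);ctrl.hold(.3);st("placed")
ctrl.gripper_to(.3);ctrl.hold(.2);ctrl.gripper_to(.7);ctrl.move_l([x,y,z+70],None,80)
ctrl.move_pose([340,90,330],R(-15.5));ctrl.move_pose([290,230,320],R(-15.5));st()
T=ctrl.read_camera("top");S=ctrl.read_camera("side")
cv2.imwrite("pics/z.png",np.hstack([crop(T,proj(T,(445,-40,60))[0],45,400),crop(S,proj(S,(445,-30,110))[0],60,400)]))
cv2.imwrite("pics/zt.png",T["color"])
```

```text
pre t 123.4 p [445.  -12.8 216.5] F [ 0.6 -0.6 -6. ] M [-0.01  0.    0.05] op 0.123 gf 77.9 q [-0.18 -0.16 -0.13  1.6   0.    1.66]
210.4000000000001
placed t 125.7 p [445.1 -12.9 211.2] F [-0.2 -0.   0.1] M [-0.01  0.03 -0.01] op 0.121 gf 78.6 q [-0.18 -0.16 -0.14  1.59 -0.    1.66]
 t 129.0 p [290.6 229.6 318.8] F [ 0.3 -0.3 -0.4] M [ 0.02  0.03 -0.01] op 0.701 gf 0.0 q [ 0.49 -0.3  -0.04  1.84 -0.    2.33]
```

View pics/z.png

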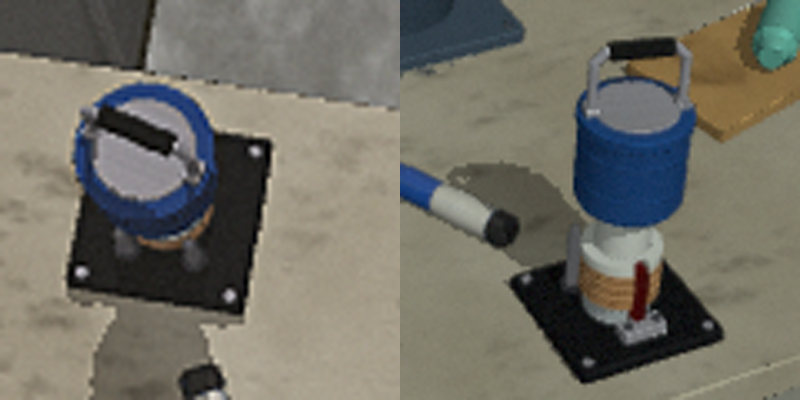

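View pics/zt.png

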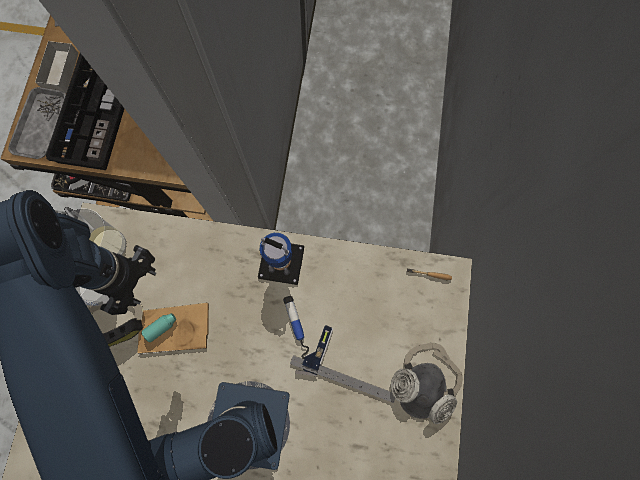

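The final pictures show the can upright on the foot in the jig at about (277, 255) in the top view. No discs are left on the bench, and the scriber is where it was at (430, 275).

```bash
python3 -c "
from rig import ctrl
print(ctrl.close_job())"
```

```text
the job is handed in; nothing more can be done
None
```

The job is done and handed in at about 129 s: all three discs are stacked on the deck with notches on the key, the press foot is back on top with its notch in line, the weight can stands upright on it (centred to about 1 mm by the camera check before lowering), and the scriber and other things were left where they were.

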